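# Set the bench slide to its pin rider

## Robot

A 6-joint arm with a two-finger parallel gripper is mounted at the origin on a cart in front of the work surface, level with it; the furniture and walls round the work are solid. World frame = base frame: x ahead of the robot, y to its left, z up, the work surface at z = 0. Lengths are in mm, angles in rad, forces in N, time in s.
With the tool pointing down it reaches from about 375 to 750 mm from the base axis. Payload 9 kg.
Tool frame: the origin (TCP) lies midway between the tips of the shut fingers; the grasp point (between the pads) lies 19 mm behind it; x points along the fingers, y is the direction in which the jaws open and shut, and the axes are right-handed (so a half turn about x gives the same grasp; the last joint's range is limited). The gripper opens to 85 mm and grips with 20 to 120 N. Pads are 22 mm wide; open, the fingers measure 114 mm over their backs; the gripper's body (76 mm by 85 mm) begins 54 mm behind the grasp point. The pads swing forward as they close: fully open they stand 13 mm farther back than shut.
Start: joints at [-1.486, 0.104, 0.097, 1.564, 0, 1.353], TCP at [178.926, -572.732, 231.331] pointing down, gripper open.
Joint ranges: [-2.99, 2.99], [-0.84, 1.86], [-1.1, 1.16], [-1.84, 2.11], [-1.51, 1.56], [-3.14, 3.14]. Speed limits (rad/s): [2.22, 2.22, 2.57, 3.14, 3.14, 3.14].

## Interface

Orientations are given as a rotation vector (axis times angle).
In Python, from bench import sensors, imaging, robot, finder gives the robot as it stands.
- The arm moves only by the tool jog_arm, never from a script. Its argument "motion" is a list of rows, each a list of 3 entries, a list of its own where there are three numbers: the shift along the world's x, y, z in m, then the turn, a rotation vector about the world's x, y, z in degrees, then the opening, from -1 (shut) to 1 (fully open), so that 0 is half open. A call has 1 to 5 rows; each row shifts and turns the commanded pose from where the row before left it; what a row does not reach is not made up. A row lasts 1/8 s, in which the tool goes at most 62.5 mm and 10.7 degrees, less where a joint would pass 70% of its speed; a pose out of reach is approached as far as the arm can. A call is refused whole if a number of a shift passes 0.0625 or a number of a turn 10.7, either way. A call with a gripper value outside its range is refused whole. The fingers move at their own pace and stop on an object; "squeeze" is the grip in N (left out, the last holds). Time passes only in rows, so rows that do not move let the fingers close. It gives the time, the measured TCP pose, the force and the opening at its end, in the units of the state.
- sensors.state(): the state, without advancing time (a new reading comes with each control period).
- imaging.grab_frame(name): name is "side" or "top" or "wrist"; returns a dict with "frame" (420x560x3 uint8, blue, green, red), "z_map" (420x560 float32, mm along the optical axis (not along the pixel's ray), 0 where there is no reading), "mtx" (3x3 intrinsics, pixels), "view" (4x4, takes a point from world to camera coordinates). Camera axes: x right, y down, z forward; pixel columns grow to the right and rows downward; lengths in mm; the calibration is good to about 2 mm. A picture is of the moment at which its call begins.
- robot.close_job(): hands the job in, once; it reports no verdict.
Trained networks look in a picture, given as the dict that the camera call returned (one of the last four; its "shot" number tells which), for a name from the list of things; names that differ only in an ending like _2 or _b are one class to them, and where a whole thing is asked for, a point or a joint stands for the part that bears it (a point fixed in the world has none). Each returns a list of dicts, best first, with "p" (0 to 1); they miss things now and then, are a little off and sometimes report something else, mostly with a low value. They report only what shows in the picture. A call takes as long as a camera call.
- finder.spot_in(picture, query): "centre" ([x, y, z] in mm, in world coordinates, good to about 4 mm: the middle of the surface that is visible of it).
The state is a dict: "time_s": time; "joint_pos": joint angles; "qd": joint speeds; "tau": joint torques, N m; "eef_pos": TCP position; "eef_rot": TCP orientation; "contact_force": force on the tool from outside, world axes, zero at the start; "wrist_torque": the same for the moment, N m; "grip_width": finger opening in mm.
Only numpy, scipy, OpenCV 4.12 (cv2) and the standard library are available. Lean on these libraries where they do the work, as an engineer would, in place of code of your own. Each camera call takes 0.05 s, during which the arm holds its last target.

## Task

On the small bench slide, swing the locking lever fully out to free it, then wind the handwheel until the carriage's pointer is in line with the rider that has the upright pin, not the plain one. Then swing the lever fully back to lock the slide. Move the carriage only by its handwheel.

Things in the scene. Friction and masses are not known exactly. Their poses are not given: they have to be found in the camera images.
- slide_base: grey cast bed of the bench slide, 120 x 400 x 22 mm, fixed to the bench; origin at the centre of its underside; its y axis is the slide's long axis. At its -y end stands a gearbox (top 73 mm above the bench) with the handwheel and locking lever on it. The carriage carries a wooden offcut held by two steel straps (highest point 102 mm). On the bed's -x side runs a graduated aluminium scale rail carrying two riders
- carriage: steel carriage, 100 x 90 mm, with the offcut on it, that slides along the bed's y axis; origin on the bench level under its centre. The handwheel drives it; do not push it by hand
- pointer (a point): tip of the dark steel pointer that sticks out from the carriage's -x side over the scale rail, 40 mm above the bench; axes parallel to the bed's
- rider_pin_line (a point): middle (along y) of the inner face of the steel rider that carries an upright round-headed pin (block 22 x 16 x 16 mm, pin rising to 82 mm above the bench), fixed on the scale rail; axes parallel to the bed's. The pointer must end in line with it: same position along the bed's y axis
- rider_flat_line (a point): the same point of the plain steel rider, without a pin (22 x 16 x 16 mm); not the target. Either rider may be the one nearer the gearbox
- wheel_grip (a point): centre of the black eight-sided handwheel, on its upright axis, half-way up its rim (62 mm across opposite flats, 67 mm across corners, 28 mm high, from 108 to 136 mm above the bench, hub to 141 mm). It can be gripped across its diameter from above in any direction (as the fingers close the flats may turn it up to 0.4 rad until they lie against them); the gearbox and lever boss below it reach no higher than 98 mm within 70 mm of its axis
- handwheel (a joint): handwheel angle in rad, positive clockwise seen from above. Each rad moves the carriage 10 mm along the bed's y axis: clockwise towards +y, away from the gearbox. It turns within +-5.5 rad, needs about 0.3 N m (a heavy iron wheel, 3 kg) and stays where it is left. Turn it only with the lever swung out
- lever_pivot (a point): point on the upright axis of the locking lever, at the height of the middle of its knob (107 mm above the bench), on the gearbox 55 mm to the bed's -x side of the handwheel axis
- lever_knob (a point): centre of the upright black round knob at the lever's free end (18 mm in diameter, from 88 to 122 mm above the bench), 90 mm from the lever's pivot axis; the lever arm below it is 8 mm thick, at 82 to 90 mm
- lock_lever (a joint): lever angle in rad: 0 locked (lever against its stop, pointing along the bed's -y), growing clockwise seen from above to 1.4 fully out (pointing nearly along the bed's -x). It needs about 4 N at the knob, stays where it is left, and starts locked

How it is judged (in metres and radians):
On the way, in this order (a step that is already met when the one before it is completed fails the run):
1. the lever is swung out (more than 1.0 rad) while the carriage still stands where it was (within 2 mm) (value of joint lock_lever above 1 rad and distance of pointer from where it was at the start of the episode below 0.002 m), for 0.2 s.
2. the pointer is within 3 mm of the line of the rider with the pin, the handwheel at rest, the lever still out (more than 0.6 rad) (y of pointer in the frame of rider_pin_line between -0.003 and 0.003 m and value of joint lock_lever above 0.6 rad and velocity of joint handwheel between -0.1 and 0.1 rad/s), for 0.2 s.
At the end, for the whole second after the job is handed in: The pointer stands within 3 mm, along the slide, of the line of the rider with the pin, the handwheel is at rest, and the lever is back within 0.15 rad of its locked stop (y of pointer in the frame of rider_pin_line between -0.003 and 0.003 m and value of joint lock_lever below 0.15 rad and velocity of joint handwheel between -0.1 and 0.1 rad/s); the robot touches nothing.
It fails at once if the carriage is pushed by the gripper or arm (more than 3 N) (contact force between any of the fingers, the arm and carriage above 3 N).
It also fails if it takes over 72 s, if anything falls off the work surface, if the arm or the gripper's body presses on something with over 40 N, if the wrist force passes 120 N, or if a joint passes its speed limit or range.

## Working session

There is one attempt and no reset: what is moved stays moved. The work goes in short steps, Python scripts to look and compute and a tool call to move; the robot and the scene stay as the last step left them, time stands still between calls to the robot, and variables do not carry over. Pictures are saved under pics/ and viewed, and the job is handed in when it is done.

Besides the shell and the picture viewer there is one more tool, called after ">>>" by a JSON object that holds its "name" and its "arguments". jog_arm: Moves the arm, as the interface text tells. Its arguments: {"type":"object","properties":{"motion":{"type":"array"},"squeeze":{"type":"number"}},"required":["motion"]}

```bash
ls; mkdir -p pics; cat > h.py <<'E'
import numpy as np, cv2
from bench import sensors, imaging, robot, finder
def px2w(pic,u,v,z=None):
    K=np.array(pic["mtx"]);V=np.array(pic["view"])
    r=np.linalg.inv(K)@np.array([u,v,1.0]);R=V[:3,:3];t=V[:3,3]
    if z is None:
        d=pic["z_map"][int(v),int(u)]; return R.T@(r*d-t)
    c=-R.T@t; dw=R.T@r; return c+dw*(z-c[2])/dw[2]
def w2px(pic,p):
    q=np.array(pic["view"])[:3,:3]@np.array(p)+np.array(pic["view"])[:3,3]; q=np.array(pic["mtx"])@q; return q[:2]/q[2]
def cloud(pic):
    K=np.array(pic["mtx"]);V=np.array(pic["view"]);z=pic["z_map"]
    v,u=np.mgrid[:z.shape[0],:z.shape[1]]
    c=np.stack([(u-K[0,2])/K[0,0]*z,(v-K[1,2])/K[1,1]*z,z],-1)
    return (c-V[:3,3])@V[:3,:3]
E
python3 - <<'E'
from h import *
s=sensors.state(); print({k:np.round(v,3) for k,v in s.items()})
for n in ("top","side"):
    p=imaging.grab_frame(n); cv2.imwrite(f"pics/{n}0.png",p["frame"])
    V=np.array(p["view"]);print(n,(-V[:3,:3].T@V[:3,3]).round())
    for q in ["slide_base","carriage","pointer","rider_pin_line","rider_flat_line","wheel_grip","lever_pivot","lever_knob"]:
        for r in finder.spot_in(p,q)[:2]: print(n,q,np.round(r["centre"],1),round(r["p"],2),w2px(p,r["centre"]).round())
print(sensors.state()["time_s"])
E
```

```text
pics
{'time_s': np.float64(0.0), 'joint_pos': array([-1.486,  0.105,  0.096,  1.564, -0.   ,  1.353]), 'qd': array([-0.001, -0.001,  0.002, -0.001,  0.   , -0.001]), 'tau': array([-5.0000e-03, -5.5693e+01,  5.0365e+01,  1.7000e-02, -1.0000e-03,
        0.0000e+00]), 'eef_pos': array([ 178.884, -572.363,  230.519]), 'eef_rot': array([ 2.059,  0.316, -2.059]), 'contact_force': array([0.226, 0.209, 0.082]), 'wrist_torque': array([ 0.006, -0.033,  0.01 ]), 'grip_width': np.float64(85.25)}
top [573. 101. 949.]
top slide_base [644.4 119.6  36.9] 0.73 [258. 190.]
top carriage [665.2 176.7  93.3] 0.65 [228. 177.]
top pointer [661.7 178.4  90.9] 0.73 [227. 179.]
top rider_flat_line [579.1 147.   51.3] 0.42 [244. 221.]
top wheel_grip [648.2 -28.3 137.4] 0.76 [336. 184.]
top wheel_grip [645.6 122.4  32.9] 0.72 [256. 190.]
top lever_pivot [643.6 121.7  32.9] 0.68 [257. 191.]
side [ 680. 1016.  593.]
side slide_base [650.1 206.9  47.5] 0.96 [259. 274.]
side carriage [665.  206.6  78.2] 0.87 [250. 260.]
side pointer [671.5 205.3  77.3] 0.64 [246. 260.]
side rider_pin_line [582.8 222.   49. ] 0.62 [296. 275.]
side rider_flat_line [576.5 149.3  40.9] 0.45 [295. 257.]
side wheel_grip [648.7 -15.9 126. ] 0.57 [251. 185.]
side lever_pivot [655.1 209.   41.1] 0.68 [256. 277.]
side lever_knob [583.9 -76.9  93.9] 0.72 [279. 185.]
side lever_knob [646.9 -13.7 123.7] 0.16 [252. 186.]
0.9
```

View pics/top0.png

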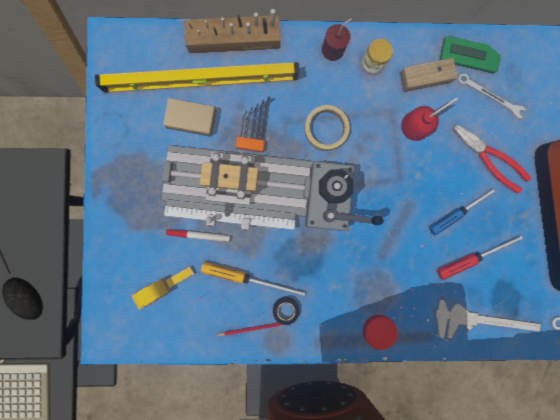

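View pics/side0.png

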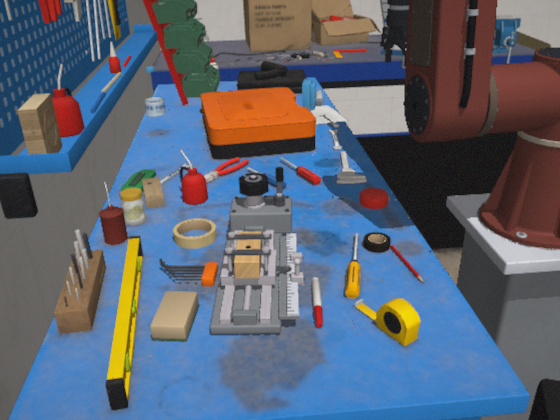

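```bash
python3 - <<'E'
from h import *
p=imaging.grab_frame("top"); q=imaging.grab_frame("side")
import pickle; pickle.dump((p,q),open("p0.pkl","wb"))
cv2.imwrite("pics/topz.png",cv2.resize(p["frame"][140:240,155:395],None,fx=3.3,fy=3.3,interpolation=cv2.INTER_CUBIC))
cv2.imwrite("pics/sidez.png",cv2.resize(q["frame"][165:335,205:325],None,fx=3.5,fy=3.5,interpolation=cv2.INTER_CUBIC))
c=cloud(p)
# wheel height 130-143
for n,c in (("top",cloud(p)),("side",cloud(q))):
    m=(c[...,2]>128)&(c[...,2]<146)&(abs(c[...,0]-648)<60)&(abs(c[...,1]+28)<60)&(np.linalg.norm(c,axis=-1)>1)
    x=c[m]; print(n,m.sum(),x.min(0),x.max(0),x.mean(0), (x.min(0)+x.max(0))/2)
    m=(c[...,2]>112)&(c[...,2]<128)&(abs(c[...,0]-584)<30)&(abs(c[...,1]+80)<60); x=c[m]; print("knob",m.sum(), x.min(0) if len(x) else 0,x.max(0) if len(x) else 0)
E
```

```text
top 914 [615.15083087 -61.61818077 128.06483736] [675.5731963    0.71642243 143.57181304] [645.56447935 -29.80901736 136.35737258] [645.36201359 -30.45087917 135.8183252 ]
knob 75 [ 574.29553138 -121.41479866  112.25592867] [ 589.70090072 -105.25970648  124.7079673 ]
side 363 [614.17956359 -62.36376321 128.20223816] [675.99190752   4.25145082 142.26780673] [645.04131208 -21.80104061 135.20773025] [645.08573555 -29.05615619 135.23502244]
knob 42 [ 572.81241916 -122.49451765  112.42110385] [ 589.61687936 -101.8325333   123.08732959]
```

View pics/topz.png

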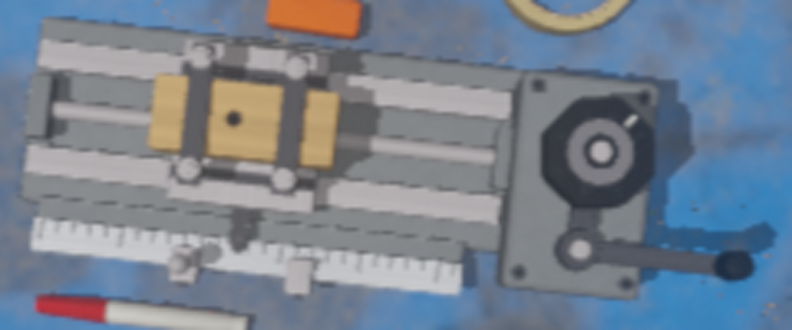

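View pics/sidez.png

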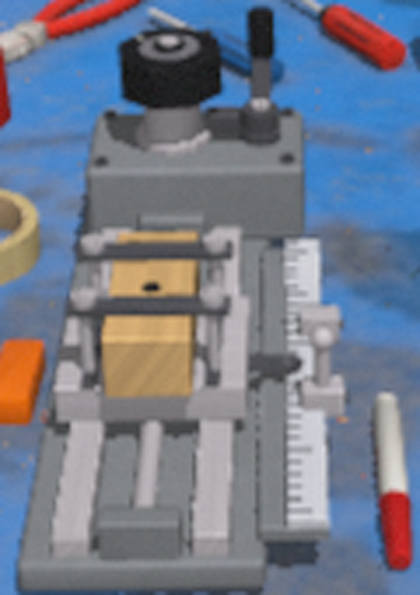

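```bash
python3 - <<'E'
from h import *
import pickle
p,q=pickle.load(open("p0.pkl","rb"))
for n,P in (("top",p),("side",q)):
    c=cloud(P)
    m=(abs(c[...,2]-73)<5)&(abs(c[...,0]-630)<90)&(c[...,1]<40)&(c[...,1]>-100)
    r=cv2.minAreaRect(c[m][:,:2].astype(np.float32)); print(n,"gearbox",m.sum(),r)
    m=(c[...,2]>14)&(c[...,2]<36)&(abs(c[...,0]-630)<90)&(c[...,1]<330)&(c[...,1]>0)
    r=cv2.minAreaRect(c[m][:,:2].astype(np.float32)); print(n,"bed",m.sum(),r)
    # regions
    m=(c[...,2]>110)&(c[...,2]<128)&(abs(c[...,0]-584)<30)&(abs(c[...,1]+110)<40); print("knob",np.median(c[m],0), (c[m].min(0)+c[m].max(0))/2)
c=cloud(p)
np.set_printoptions(linewidth=250)
print("z map"); 
sub=c[205:227,200:262]
print("cols",np.arange(200,262,1))
for i in range(205,227): print(i,''.join('%4d'%z for z in c[i,200:256,2]))
E
```

```text
top gearbox 1518 ((631.7640380859375, -28.853633880615234), (85.00950622558594, 134.7991485595703), 84.09044647216797)
top bed 6145 ((630.9459228515625, 161.61888122558594), (319.7105407714844, 178.06134033203125), 89.99493408203125)
knob [ 581.91446429 -113.11053288  121.24533523] [ 581.99821605 -113.33725257  117.36640193]
side gearbox 808 ((630.6889038085938, -24.48596954345703), (85.42162322998047, 134.5611114501953), 83.49362182617188)
side bed 4137 ((629.677978515625, 164.27835083007812), (322.40771484375, 179.52333068847656), 89.51408386230469)
knob [ 582.21892108 -108.33721699  118.16913752] [ 581.41043062 -112.16352548  116.66724282]
z map
cols [200 201 202 203 204 205 206 207 208 209 210 211 212 213 214 215 216 217 218 219 220 221 222 223 224 225 226 227 228 229 230 231 232 233 234 235 236 237 238 239 240 241 242 243 244 245 246 247 248 249 250 251 252 253 254 255 256 257 258 259 260 261]
205   29  31  30  30  28  28  29  30  30  31  29  28  29  29  28  31  33  29  30  29  30  29  29  28  23  40  42  42  43  39  41  24  23  22  23 949  21  23  22  21  20  21  23  25  23  22
[... 4149 characters left out ...]
9  36  36  34
224    0  -1   0  -2   0   1  -1  48  46  46  46  47  48 949  46   1  -2  -1   2   0   1   0   1   0   0  -1   0   0  -1  -3   2   0   0  -1   0  -1  -2   0   0  -2   0  -1  46  46  42  48  47  46  46  45  35  34  39  34  33  38
225    0  -1  -3  -2   0  -1   3   0   0   0  41  44  44  47  45   0   0  -1  -1   0  -1   0  -2   1   0  -1  -2  -2   0   2   0   1   0  -1   2  -2   1  -1  -2   0   0   0  46  48  48  48  43  46  47  46  -1  -4  -2   0  -1  -2
226   -2   0  -2   0   0   1  -2  -1  -1  -1  42  40   0   0  -1   0   0   1   0   0   0  -2   0   2   1   1  -2   1  -2  -2   0   2   0   0   1   0   2   0  -1   0  -1   0  48  46  48  48  47  46  48  44   2   0   0   1   0  -1
```

```bash
python3 - <<'E'
from h import *
import pickle
from scipy.spatial.transform import Rotation as Ro
p,q=pickle.load(open("p0.pkl","rb"))
R=Ro.from_rotvec(sensors.state()["eef_rot"]).as_matrix(); print(R.round(3))
th=np.radians(6.0);u=np.array([np.sin(th),np.cos(th),0])
a=px2w(p,227.2,216,40);b=px2w(p,211.5,214.5,46);b2=px2w(p,211.5,214.5,46)
print(a,b,u@(b-a))
for x in ((211.3,221,46),(245.5,222,46)): print(px2w(p,*x),u@(px2w(p,*x)-a))
o=p["frame"][195:232,195:260]; cv2.imwrite("pics/ptr.png",cv2.resize(o,None,fx=12,fy=12,interpolation=cv2.INTER_NEAREST))
E
```

```text
[[ 0.     0.298 -0.955]
 [-0.    -0.955 -0.298]
 [-1.     0.     0.   ]]
[590.23998504 182.02387456  40.        ] [593.11634268 213.59873746  46.        ] 31.70255373905927
[579.78999485 213.88290168  46.        ] 30.592178624953025
[577.90197278 143.92294681  46.        ] -39.18188034255092
```

View pics/ptr.png

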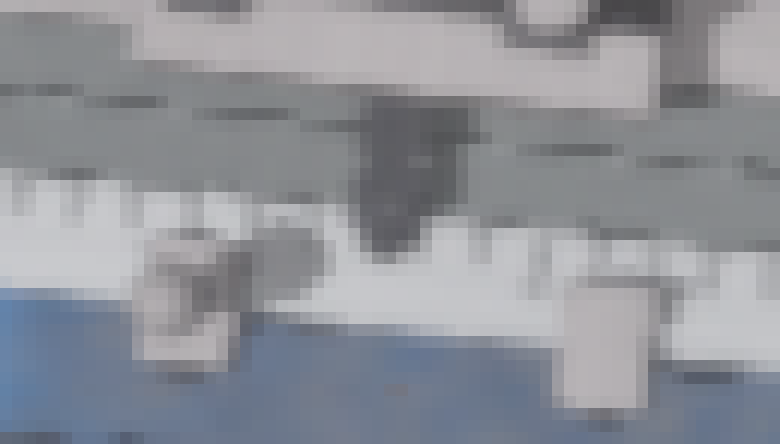

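>>> {"name": "jog_arm", "arguments": {"motion": [[[0.04, 0.046, 0], [0, 0, 9.3], 1], [[0.04, 0.046, 0], [0, 0, 9.3], 1], [[0.04, 0.046, 0], [0, 0, 9.3], 1], [[0.04, 0.046, 0], [0, 0, 9.3], 1], [[0.04, 0.046, 0], [0, 0, 9.3], 1]], "squeeze": 40}}

```text
time_s: 1.62
eef_pos: [380.0, -341.2, 231.5]
eef_rot: [1.533, 0.96, -1.533]
contact_force: [0.9, -0.5, 0.3]
grip_width: 85.5
```

>>> {"name": "jog_arm", "arguments": {"motion": [[[0.04, 0.046, 0], [0, 0, 9.3], 1], [[0.04, 0.046, 0], [0, 0, 9.3], 1], [[0.04, 0.046, 0], [0, 0, 9.3], 1], [[0.04, 0.046, 0], [0, 0, 9.3], 1], [[0.04, 0.046, 0], [0, 0, 9.3], 1]]}}

```text
time_s: 2.25
eef_pos: [580.1, -111.0, 231.5]
eef_rot: [0.94, 1.358, -0.939]
contact_force: [0.4, -0.9, 0.1]
grip_width: 85.2
```

>>> {"name": "jog_arm", "arguments": {"motion": [[[0, 0, 0], [0, 0, 0], 1], [[0, 0, 0], [0, 0, 0], 1]]}}

```text
time_s: 2.5
eef_pos: [578.8, -112.7, 231.2]
eef_rot: [0.944, 1.357, -0.944]
contact_force: [-0.8, -0.2, 0.2]
grip_width: 85.3
```

```bash
cat >> h.py <<'E'
from scipy.spatial.transform import Rotation as Ro
def st():
    s=sensors.state();R=Ro.from_rotvec(s["eef_rot"]).as_matrix()
    print("t",round(s["time_s"],2),"pos",np.round(s["eef_pos"],1),"jaw",round(np.degrees(np.arctan2(R[1,1],R[0,1])),1),"down",R[:,0].round(3),"q",np.round(s["joint_pos"],2),"F",np.round(s["contact_force"],1),"T",np.round(s["wrist_torque"],2),"w",round(s["grip_width"],1))
E
python3 - <<'E'
from h import *
st()
p=imaging.grab_frame("wrist");cv2.imwrite("pics/w1.png",p["frame"])
for r in finder.spot_in(p,"lever_knob")[:2]: print(r["centre"],r["p"])
E
```

```text
t 2.5 pos [ 578.8 -112.7  231.2] jaw 20.3 down [-0. -0. -1.] q [-0.41  0.07  0.06  1.56 -0.    0.8 ] F [-0.8 -0.2  0.2] T [-0.   -0.01 -0.02] w 85.3
[585.8, -58.6, 88.9] 0.68
```

View pics/w1.png

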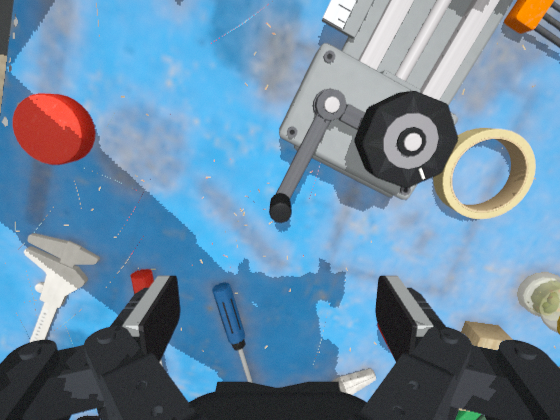

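>>> {"name": "jog_arm", "arguments": {"motion": [[[0.003, 0, -0.045], [0, 0, 0], 1], [[0, 0, -0.045], [0, 0, 0], 1], [[0, 0, -0.044], [0, 0, 0], 1], [[0, 0, 0], [0, 0, 0], 1], [[0, 0, 0], [0, 0, 0], -0.5]], "squeeze": 30}}

```text
time_s: 3.22
eef_pos: [582.5, -113.8, 99.5]
eef_rot: [0.945, 1.354, -0.944]
contact_force: [-0.6, -0.3, 0.7]
grip_width: 69.8
```

>>> {"name": "jog_arm", "arguments": {"motion": [[[0, 0, 0], [0, 0, 0], -1], [[0, 0, 0], [0, 0, 0], -1], [[0, 0, 0], [0, 0, 0], -1], [[0, 0, 0], [0, 0, 0], -1]]}}

```text
time_s: 3.72
eef_pos: [581.5, -113.4, 98.5]
eef_rot: [0.942, 1.356, -0.946]
contact_force: [-7.0, -2.0, 7.8]
grip_width: 17.0
```

```bash
python3 - <<'E'
from h import *
st()
p=imaging.grab_frame("wrist");cv2.imwrite("pics/w2.png",p["frame"])
p=imaging.grab_frame("top");cv2.imwrite("pics/t2.png",p["frame"])
E
```

```text
t 3.73 pos [ 581.5 -113.4   98.5] jaw 20.3 down [-0.001 -0.002 -1.   ] q [-0.41  0.1  -0.15  1.32 -0.    0.8 ] F [-7.  -2.   7.8] T [-0.47  1.54  0.06] w 17.0
```

View pics/w2.png

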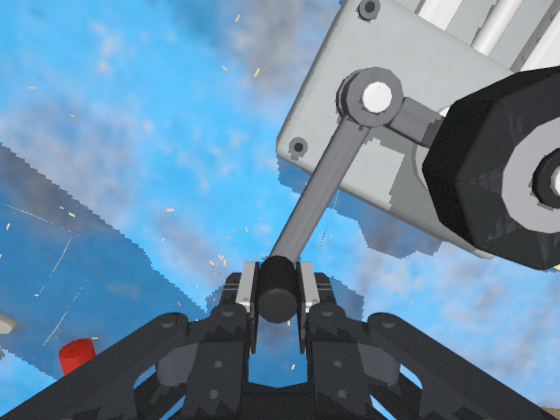

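```bash
python3 - <<'E'
import numpy as np
c=np.array([590.5,-23.7]);a0=np.radians(-96)
P=[c+90*np.array([np.cos(a0-t),np.sin(a0-t)]) for t in np.linspace(0,1.41,11)]
print(np.diff(np.round(P,1),axis=0),P[-1])
E
```

```text
[[-12.5   2.2]
 [-12.    3.9]
 [-11.4   5.6]
 [-10.5   7.2]
 [ -9.4   8.5]
 [ -8.    9.8]
 [ -6.7  10.8]
 [ -5.   11.6]
 [ -3.4  12.3]
 [ -1.6  12.6]] [500.64146911 -28.74424681]
```

>>> {"name": "jog_arm", "arguments": {"motion": [[[-0.0125, 0.0022, 0], [0, 0, -8], -1], [[-0.012, 0.0039, 0], [0, 0, -8], -1], [[-0.0114, 0.0056, 0], [0, 0, -8], -1]]}}

```text
time_s: 4.2
eef_pos: [546.3, -102.2, 98.5]
eef_rot: [1.259, 1.173, -1.26]
contact_force: [0.1, -3.8, 4.0]
grip_width: 16.8
```

>>> {"name": "jog_arm", "arguments": {"motion": [[[-0.0105, 0.0072, 0], [0, 0, -8], -1], [[-0.0094, 0.0085, 0], [0, 0, -8], -1], [[-0.008, 0.0098, 0], [0, 0, -8], -1], [[-0.0067, 0.0108, 0], [0, 0, -8], -1]]}}

```text
time_s: 4.7
eef_pos: [511.2, -65.8, 98.5]
eef_rot: [1.653, 0.841, -1.655]
contact_force: [-2.5, -5.2, 5.4]
grip_width: 17.1
```

>>> {"name": "jog_arm", "arguments": {"motion": [[[-0.005, 0.0116, 0], [0, 0, -8], -1], [[-0.0034, 0.0123, 0], [0, 0, -8], -1], [[-0.0016, 0.0126, 0], [0, 0, -8], -1], [[0, 0, 0], [0, 0, 0], -1], [[0, 0, 0], [0, 0, 0], -1]]}}

```text
time_s: 5.32
eef_pos: [501.1, -29.5, 98.5]
eef_rot: [1.921, 0.517, -1.924]
contact_force: [-7.7, -6.2, 7.3]
grip_width: 16.8
```

```bash
python3 - <<'E'
from h import *
st()
p=imaging.grab_frame("wrist");cv2.imwrite("pics/w3.png",p["frame"])
E
```

```text
t 5.33 pos [501.1 -29.5  98.5] jaw -59.7 down [-0.    -0.003 -1.   ] q [-0.32 -0.18 -0.42  1.33 -0.    2.3 ] F [-7.7 -6.2  7.3] T [-1.22  1.37 -0.29] w 16.8
```

View pics/w3.png

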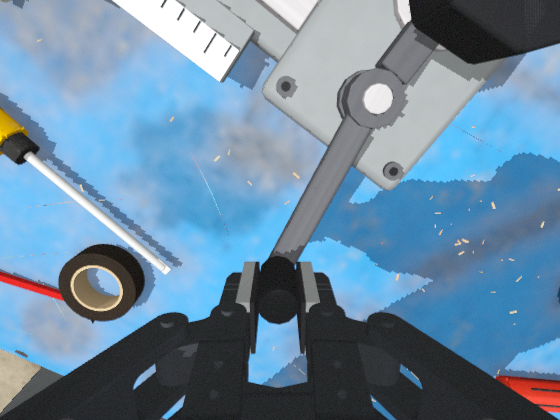

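>>> {"name": "jog_arm", "arguments": {"motion": [[[0, 0, 0], [0, 0, 0], 1], [[0, 0, 0], [0, 0, 0], 1], [[0, 0, 0.02], [0, 0, 0], 1], [[0, 0, 0.04], [0, 0, 0], 1], [[0, 0, 0.02], [0, 0, 10.5], 1]]}}

```text
time_s: 6.0
eef_pos: [502.1, -28.2, 179.4]
eef_rot: [1.806, 0.674, -1.803]
contact_force: [-0.2, -0.4, -0.5]
grip_width: 85.6
```

>>> {"name": "jog_arm", "arguments": {"motion": [[[0.03, 0, 0], [0, 0, 10.5], 1], [[0.03, 0, 0], [0, 0, 10.5], 1], [[0.03, 0, 0], [0, 0, 10.5], 1], [[0.03, 0, 0], [0, 0, 10.5], 1], [[0.024, 0, 0], [0, 0, 10.5], 1]]}}

```text
time_s: 6.62
eef_pos: [646.5, -28.0, 176.9]
eef_rot: [1.162, 1.24, -1.161]
contact_force: [0.6, 0.0, -0.8]
grip_width: 85.5
```

>>> {"name": "jog_arm", "arguments": {"motion": [[[0, 0, 0], [0, 0, 10.5], 1], [[0, 0, 0], [0, 0, 10.5], 1], [[0, 0, 0], [0, 0, 10.5], 1], [[0, 0, 0], [0, 0, 10.5], 1], [[0, 0, 0], [0, 0, 10.5], 1]]}}

```text
time_s: 7.25
eef_pos: [645.4, -28.0, 177.1]
eef_rot: [0.462, 1.521, -0.462]
contact_force: [0.8, -0.5, -0.2]
grip_width: 85.6
```

>>> {"name": "jog_arm", "arguments": {"motion": [[[0, 0, 0], [0, 0, 10.5], 1], [[0, 0, 0], [0, 0, 10.5], 1], [[0, 0, 0], [0, 0, 10.5], 1], [[0, 0, 0], [0, 0, 10.5], 1], [[0, 0, 0], [0, 0, 10.5], 1]]}}

```text
time_s: 7.88
eef_pos: [645.4, -28.0, 177.0]
eef_rot: [-0.256, 1.556, 0.257]
contact_force: [-0.1, -0.4, 0.4]
grip_width: 85.0
```

>>> {"name": "jog_arm", "arguments": {"motion": [[[0, 0, 0], [0, 0, 10.5], 1], [[0, 0, 0], [0, 0, 10.5], 1], [[0, 0, 0], [0, 0, 0], 1]]}}

```text
time_s: 8.25
eef_pos: [645.4, -28.0, 177.1]
eef_rot: [-0.536, 1.504, 0.537]
contact_force: [-0.6, 0.6, -0.8]
grip_width: 84.9
```

```bash
python3 - <<'E'
from h import *
st()
p=imaging.grab_frame("wrist");cv2.imwrite("pics/w4.png",p["frame"])
E
```

```text
t 8.25 pos [645.4 -28.  177.1] jaw 129.3 down [-0.  0. -1.] q [-0.25  0.24  0.15  1.48  0.   -0.93] F [-0.6  0.6 -0.8] T [-0.04 -0.04  0.01] w 84.9
```

View pics/w4.png

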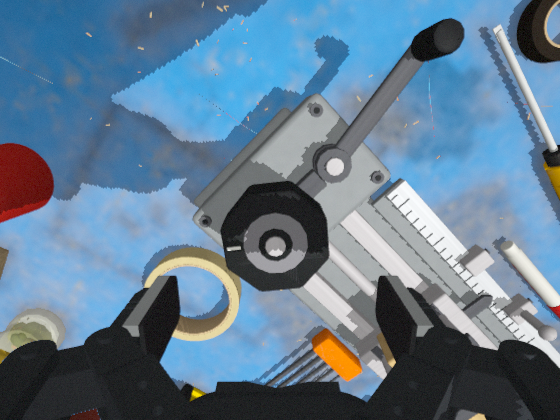

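>>> {"name": "jog_arm", "arguments": {"motion": [[[0, -0.0013, -0.03], [0, 0, 0], 1], [[0, 0, -0.03], [0, 0, 0], 1], [[0, 0, -0.019], [0, 0, 0], 1], [[0, 0, 0], [0, 0, 0], 1], [[0, 0, 0], [0, 0, 0], 0.3]], "squeeze": 80}}

```text
time_s: 8.93
eef_pos: [646.1, -29.6, 99.6]
eef_rot: [-0.537, 1.502, 0.536]
contact_force: [-0.1, -0.4, 0.8]
grip_width: 69.6
```

>>> {"name": "jog_arm", "arguments": {"motion": [[[0, 0, 0], [0, 0, 0], -1], [[0, 0, 0], [0, 0, 0], -1], [[0, 0, 0], [0, 0, 0], -1], [[0, 0, 0], [0, 0, 0], -1]]}}

```text
time_s: 9.43
eef_pos: [646.0, -29.3, 100.6]
eef_rot: [-0.537, 1.501, 0.537]
contact_force: [-3.3, 2.0, 6.1]
grip_width: 62.5
```

```bash
python3 - <<'E'
from h import *
st()
p=imaging.grab_frame("wrist");cv2.imwrite("pics/w5.png",p["frame"])
E
```

```text
t 9.43 pos [646.  -29.3 100.6] jaw 129.3 down [ 0.002  0.    -1.   ] q [-0.25  0.26  0.03  1.34  0.   -0.93] F [-3.3  2.   6.1] T [0.67 1.02 0.15] w 62.5
```

View pics/w5.png

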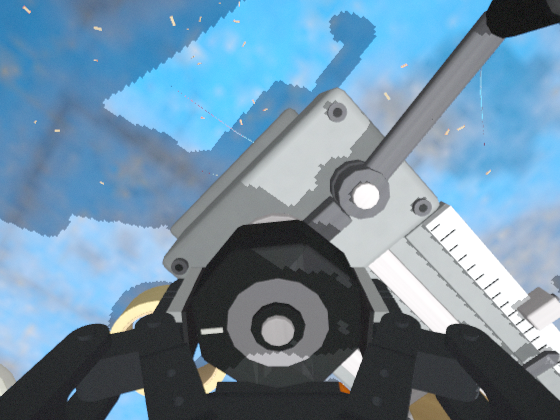

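>>> {"name": "jog_arm", "arguments": {"motion": [[[0, 0, 0], [0, 0, -5], -1], [[0, 0, 0], [0, 0, -8], -1], [[0, 0, 0], [0, 0, -8], -1], [[0, 0, 0], [0, 0, -8], -1], [[0, 0, 0], [0, 0, -8], -1]]}}

```text
time_s: 10.1
eef_pos: [646.1, -29.7, 100.6]
eef_rot: [-0.029, 1.569, 0.028]
contact_force: [-3.5, 0.2, 6.1]
grip_width: 62.1
```

```bash
python3 - <<'E'
from h import *
st()
p=imaging.grab_frame("wrist");cv2.imwrite("pics/w6.png",p["frame"])
E
```

```text
t 10.1 pos [646.1 -29.7 100.6] jaw 92.1 down [ 0.002 -0.    -1.   ] q [-0.25  0.26  0.03  1.34  0.   -0.28] F [-3.5  0.2  6.1] T [0.23 0.66 0.28] w 62.1
```

View pics/w6.png

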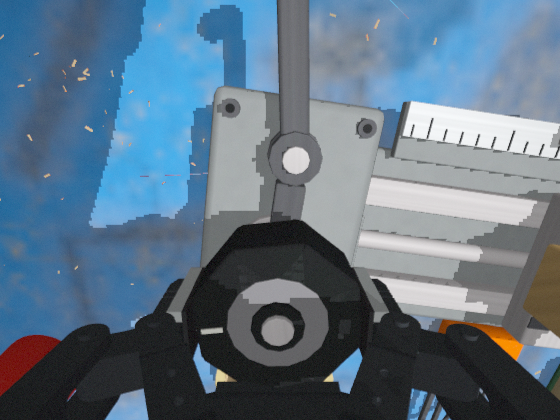

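>>> {"name": "jog_arm", "arguments": {"motion": [[[0, 0, 0], [0, 0, -8], -1], [[0, 0, 0], [0, 0, -8], -1], [[0, 0, 0], [0, 0, -8], -1], [[0, 0, 0], [0, 0, -8], -1], [[0, 0, 0], [0, 0, -8], -1]]}}

```text
time_s: 10.78
eef_pos: [646.0, -30.1, 100.6]
eef_rot: [0.518, 1.506, -0.519]
contact_force: [-5.0, -1.5, 5.3]
grip_width: 62.2
```

>>> {"name": "jog_arm", "arguments": {"motion": [[[0, 0, 0], [0, 0, -8], -1], [[0, 0, 0], [0, 0, -8], -1], [[0, 0, 0], [0, 0, -8], -1], [[0, 0, 0], [0, 0, -8], -1], [[0, 0, 0], [0, 0, -8], -1]]}}

```text
time_s: 11.4
eef_pos: [645.7, -30.3, 100.7]
eef_rot: [1.052, 1.299, -1.053]
contact_force: [-6.2, -2.4, 6.5]
grip_width: 62.1
```

>>> {"name": "jog_arm", "arguments": {"motion": [[[0, 0, 0], [0, 0, -8], -1], [[0, 0, 0], [0, 0, -8], -1], [[0, 0, 0], [0, 0, -8], -1], [[0, 0, 0], [0, 0, -8], -1], [[0, 0, 0], [0, 0, 0], -1]]}}

```text
time_s: 12.02
eef_pos: [645.3, -30.2, 100.6]
eef_rot: [1.459, 1.023, -1.46]
contact_force: [-7.9, -2.8, 8.0]
grip_width: 62.4
```

```bash
python3 - <<'E'
from h import *
import pickle
st()
p=imaging.grab_frame("top");pickle.dump(p,open("p7.pkl","wb"))
o=p["frame"][195:232,195:260]; cv2.imwrite("pics/ptr7.png",cv2.resize(o,None,fx=12,fy=12,interpolation=cv2.INTER_NEAREST))
q=imaging.grab_frame("side");pickle.dump(q,open("q7.pkl","wb"))
o=q["frame"][225:330,255:325]; cv2.imwrite("pics/sptr7.png",cv2.resize(o,None,fx=5.6,fy=5.6,interpolation=cv2.INTER_CUBIC))
p=imaging.grab_frame("wrist");cv2.imwrite("pics/w7.png",p["frame"])
E
```

```text
t 12.03 pos [645.3 -30.2 100.6] jaw -19.8 down [ 0.    -0.002 -1.   ] q [-0.25  0.26  0.03  1.34 -0.    1.67] F [-7.9 -2.8  8. ] T [-0.29  1.68 -0.25] w 62.4
```

View pics/ptr7.png

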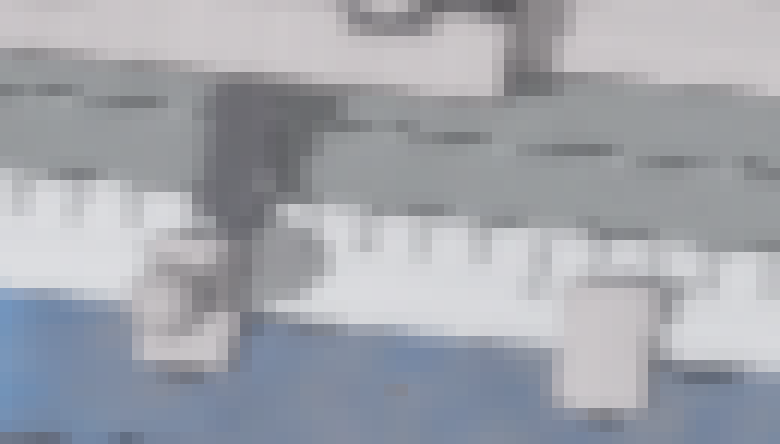

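View pics/sptr7.png

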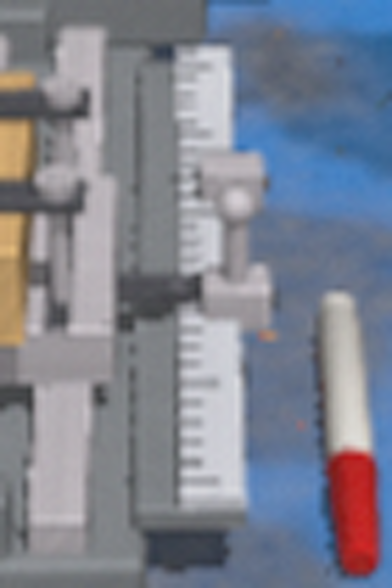

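View pics/w7.png

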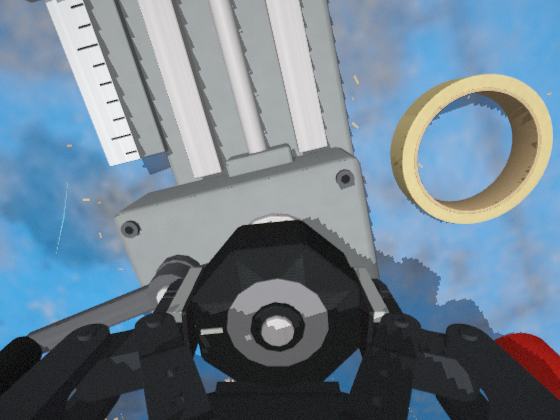

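```bash
python3 - <<'E'
from h import *
import pickle
p=pickle.load(open("p7.pkl","rb"));c=cloud(p)
for i in range(200,227): print(i,''.join('%4d'%z for z in c[i,203:224,2]), '|',''.join('%4d'%z for z in p["frame"][i,203:224].mean(-1)))
th=np.radians(6.0);u=np.array([np.sin(th),np.cos(th),0])
print("rail edge"); 
# yaw fit using rail -x edge (z>25 -> 0) in columns
pts=[]
for col in range(170,295):
    z=c[205:235,col,2]; 
    k=np.where((z>30)&(z<40))[0]
    if len(k): pts.append(px2w(p,col,205+k.max()+.5,36))
pts=np.array(pts);
import numpy as np
m=np.ones(len(pts),bool)
for _ in range(5):
    f=np.polyfit(pts[m,1],pts[m,0],1); r=pts[:,0]-np.polyval(f,pts[:,1]); m=abs(r)<1.5
print("yaw",np.degrees(np.arctan(f[0])),m.sum())
E
```

```text
200   21  21  36  44  45  54  52  56  55  55  56  57  53  55  56  56  55  58  56  53  58 |  154 152 146 143 148 155 162 169 179 187 193 195 193 194 198 200 200 201 202 200 199
201   23  25  23  23  20  22  23  22  21  23  42  40  43  44  53  53  54  52  54  54  55 |  153 152 150 149 149 151 153 151 149 147 139 134 134 140 149 157 165 176 185 190 191
202   19  20  20  21  22  20  19  23  21  23 949  43  40  37  37  42  20  25  21  24  23 |  153 151 149 148 149 150 153 153 149 137 117 110 110 113 113 115 119 124 129 132 135
203   26  30  21  20  21  23  23  22  23  21  41  41  43  43  41  42  23  22  21  21  23 |  137 128 121 121 121 135 153 153 144 125 112 109 109 111 109 105 107 108 108 110 129
204   32  29  28  29  29  30  29  27  28  28  44  40  41  42  42  43  22  22  18  24  21 |  151 150 150 152 153 155 160 156 137 121 112 109 109 111 112 110 108 107 108 111 130
205   29  29  30  28  29  30  30  29  31  27  42  42  44  41  41  45  30  30  30  28  30 |  154 154 155 156 156 157 157 154 147 130 113 109 109 111 107 105 110 107 114 119 118
206   29  31  29  29  31  28  31  28  31  29
[... 2987 characters left out ...]
6  46  47  45  36  -1   0  -3   1   3   2   0   1 |  144 145 147 173 194 189 186 193 196 198 182 142 128 138 141 139 138 138 140 140 143
224    0   0   1   0  49  48  45  47  47  46  47  44  -1   2   0   0  -1   1   0   0   0 |  143 144 147 174 196 196 196 197 198 199 180 135 130 140 141 140 140 141 142 144 144
225    0   5   0   0  -1  -1   1  40  42  46  47  43  -1   0   0   0  -3   1   0  -1   0 |  143 143 143 149 152 144 143 145 151 165 159 129 133 140 140 139 140 141 142 143 143
226    1   1  -1   2  -1   0   0  42  39  -1  -1  -1  -3   1   1  -3   0   1  -2   1  -1 |  142 143 143 143 141 134 126 120 122 137 142 137 138 139 139 139 140 141 142 142 142
rail edge
yaw 6.017001250330549 106
```

```bash
python3 - <<'E'
from h import *
import pickle
p=pickle.load(open("p7.pkl","rb"));q=pickle.load(open("q7.pkl","rb"))
th=np.radians(6.0);u=np.array([np.sin(th),np.cos(th),0])
a=px2w(p,214.5,212,42)
for uv in ((211.5,215.5),(210.5,224),(211.2,219)): print(u@(px2w(p,*uv,46)-a))
# cloud approach
for n,P in (("top",p),("side",q)):
  c=cloud(P); bx=np.array([np.cos(th),-np.sin(th),0]); o=np.array([590.2,182,0])
  X=(c-o)@bx; Y=(c-o)@u
  rp=(abs(c[...,2]-46)<5)&(X<4)&(X>-30)&(Y>10)&(Y<60); rf=(abs(c[...,2]-46)<5)&(X<4)&(X>-30)&(Y<-20)&(Y>-70)
  pt=(abs(c[...,2]-41)<4)&(X<22)&(X>6)&(Y>-20)&(Y<60)
  for nm,m in (("pin",rp),("flat",rf),("ptr",pt)):
    if m.sum(): print(n,nm,m.sum(),"Y",np.percentile(Y[m],[2,50,98]).round(1),"X",np.percentile(X[m],[2,98]).round(1))
cv2.imwrite("pics/s7b.png",cv2.resize(q["frame"][255:300,265:310],None,fx=14,fy=12,interpolation=cv2.INTER_CUBIC))
E
```

```text
4.793946889461402
4.8395483716005065
4.586055652692593
top pin 62 Y [23.9 28.4 38.6] X [-21.9   3.4]
top flat 84 Y [-46.9 -39.  -31.6] X [-21.8  -0.3]
top ptr 51 Y [-9.  27.1 36.6] X [ 6.3 21.7]
side pin 96 Y [25.  36.8 42.2] X [-22.8   3.2]
side flat 73 Y [-45.1 -34.5 -29.1] X [-22.7  -1.2]
side ptr 52 Y [ 2.4 30.3 35.4] X [ 6.8 21.6]
```

View pics/s7b.png

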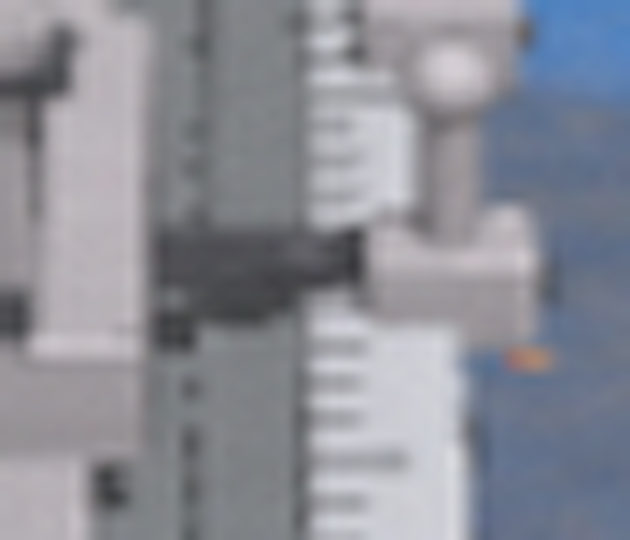

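>>> {"name": "jog_arm", "arguments": {"motion": [[[0, 0, 0], [0, 0, -7], -1], [[0, 0, 0], [0, 0, -7], -1], [[0, 0, 0], [0, 0, -7], -1], [[0, 0, 0], [0, 0, -7], -1], [[0, 0, 0], [0, 0, 0], -1]]}}

```text
time_s: 12.8
eef_pos: [645.1, -30.1, 100.6]
eef_rot: [1.791, 0.69, -1.792]
contact_force: [-9.4, -1.2, 8.8]
grip_width: 62.3
```

```bash
python3 - <<'E'
from h import *
import pickle
st()
p=imaging.grab_frame("top");pickle.dump(p,open("p8.pkl","wb"))
q=imaging.grab_frame("side");pickle.dump(q,open("q8.pkl","wb"))
c=cloud(p)
for i in range(204,217): print(i,''.join('%4d'%z for z in c[i,203:224,2]), '|',''.join('%4d'%z for z in p["frame"][i,203:224].mean(-1)))
cv2.imwrite("pics/s8.png",np.hstack([cv2.resize(q["frame"][255:300,270:305],None,fx=10,fy=10,interpolation=cv2.INTER_CUBIC),cv2.resize(p["frame"][195:232,197:237],None,fx=11,fy=450/37,interpolation=cv2.INTER_CUBIC)]))
E
```

```text
t 12.8 pos [645.1 -30.1 100.6] jaw -47.8 down [-0.    -0.001 -1.   ] q [-0.25  0.26  0.03  1.34 -0.    2.16] F [-9.4 -1.2  8.8] T [-0.14  1.86 -0.26] w 62.3
204   29  28  31  26  29  31  28  43  43  44  43  40  40  19  24  22  24  21  23  22  21 |  151 150 150 152 154 153 143 120 110 108 109 109 104  96 101 110 115 128 146 150 150
205   30  29  28  31  29  31  31  42  41  45  38  43  40  29  28  30  30  30  30  27  27 |  154 155 155 156 156 155 143 119 110 109 110 112 107 102 110 135 148 138 136 130 123
206   33  26  29  29  34  28  30  43  40  39  40  40  41  31  29  32  27  30  29  28  31 |  155 155 155 155 155 154 142 119 110 109 111 116 114 105 112 134 152 151 151 150 150
207   31  28  28  29  29  31  28  45  43  41  41  43  39  30  30  29  26  30  29  29  29 |  155 155 154 155 155 154 140 117 110 109 110 110 108 107 111 132 152 154 154 154 155
208   29  28  28  29  27  31  30  39  43  43  41  40  45  31  29  31  29  31  31  30  30 |  153 155 154 155 155 153 139 116 109 110 111 108 105 108 111 132 152 154 154 154 155
209   27  29  32  29  28  29  29  41  41  39  42  38  42  29  2
[... 644 characters left out ...]
   35  37  37  36  37  35  38  36  41  45  41  39  34  37  33  35  35  34  38  35  35 |  220 219 205 199 217 215 196 150 111 108 122 144 151 177 195 177 190 193 192 213 212
214   34 949  37  36  37  46  47  35  43  41  38  34  36  37  34  37  36  37  32  35  36 |  219 218 216 213 208 195 178 146 117 121 143 179 186 164 164 157 157 156 183 213 216
215   36  35  34  35  34  43  46  45  47  47  48  44  45  35  37  33  35  36  36  35  35 |  218 218 217 208 196 197 196 193 188 181 165 149 146 146 154 154 153 148 159 195 214
216   35  34  35  35  34  49  46  42  46  48  46  47  45  37  37  36  33  36  33  38  35 |  220 220 219 212 193 179 179 185 191 177 149 130 126 143 152 153 153 153 157 189 214
```

View pics/s8.png

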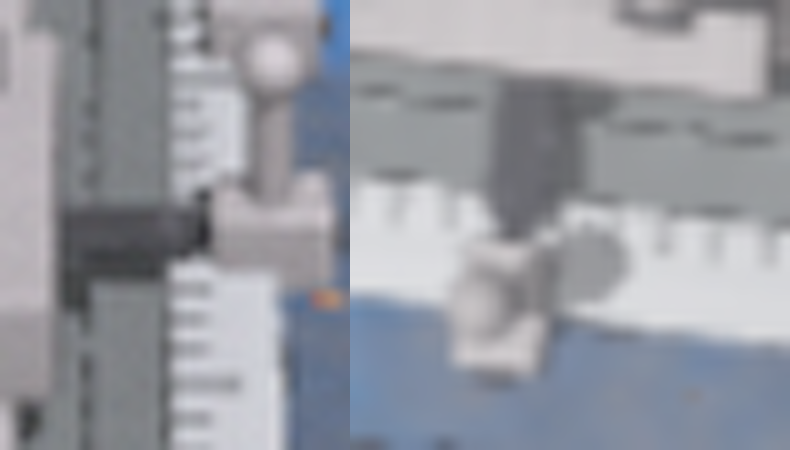

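>>> {"name": "jog_arm", "arguments": {"motion": [[[0, 0, 0], [0, 0, 0], 0.4], [[0, 0, 0], [0, 0, 0], 1], [[0, 0, 0], [0, 0, 0], 1], [[0, 0, 0.04], [0, 0, 0], 1], [[0, 0, 0.04], [0, 0, 0], 1]]}}

```text
time_s: 13.52
eef_pos: [645.4, -29.4, 179.4]
eef_rot: [1.79, 0.693, -1.79]
contact_force: [1.0, 0.6, -1.0]
grip_width: 85.3
```

>>> {"name": "jog_arm", "arguments": {"motion": [[[-0.036, 0, 0], [0, 0, -4], 1], [[-0.036, 0, 0], [0, 0, -4], 1], [[-0.036, 0, 0], [0, 0, -4], 1], [[-0.036, 0, 0], [0, 0, 0], 1], [[0, 0, 0], [0, 0, 0], 1]], "squeeze": 30}}

```text
time_s: 14.15
eef_pos: [500.3, -29.4, 179.0]
eef_rot: [1.924, 0.521, -1.922]
contact_force: [0.4, -0.8, 1.2]
grip_width: 85.1
```

```bash
python3 - <<'E'
from h import *
import pickle
st()
p=imaging.grab_frame("top");pickle.dump(p,open("p9.pkl","wb"))
q=imaging.grab_frame("wrist")
c=cloud(p)
for i in range(204,217): print(i,''.join('%4d'%z for z in c[i,203:224,2]))
cv2.imwrite("pics/w9.png",q["frame"])
for P in (q,):
  c=cloud(P);m=(c[...,2]>112)&(c[...,2]<128)&(abs(c[...,0]-501)<30)&(abs(c[...,1]+29)<30); x=c[m]; print(m.sum(),x.min(0),x.max(0),np.median(x,0)) if m.sum() else 0
  for r in finder.spot_in(q,"lever_knob")[:2]: print(r["centre"],r["p"])
E
```

```text
t 14.15 pos [500.3 -29.4 179. ] jaw -59.7 down [ 0.001 -0.    -1.   ] q [-0.32 -0.21 -0.3   1.48 -0.    2.29] F [ 0.4 -0.8  1.2] T [ 0.01 -0.07 -0.01] w 85.1
204   28  30  29  31  28  32  32  41  43  43  40  39  40  24  20  20  20  25  21  20  19
205   29  31  32  30  32  28  27  41  43  41  42  43  42  27  30  30  29  27  29  32  28
206   29  32  28  30  26  29  32  42  39  41  44  41  41  27  31  29  27  28  30  27  30
207   31  32  30  31  29  30  27  41  43  39  41  41  41  30  29  31  30  31  27  31  31
208   30  28  30  30  30  30  30  41  42 949  41  41  41  30  30  30  31  30  31  31  29
209   28  30  32  27  31  31  31  41  43  42  42  41  43  29  31  31  30  29  31  30  29
210   37  36  33  36  35  27  33  42  43  42  40  42  41  30  28  30  30  29  28  29  31
211   36  35  36  35  34  36  36  39  40  40  45  39  42  37  33  29  30  30  28  30  29
212   36  33  35  36  37  37  36  42  44  42  41  40  37  40  34  34  38  37  38  33  37
213   37  36  36  36  36  35  33  34  41  40  44  39  33  37  37  37  35  37  36  35  34
214   38  33  36  36  36  47  47  38  45  41  36  36  35  36  35  33  34  31  36  32  34
215   37  38  35  36  38  49  45  44  45  48  45  47  45  35  33  32  36  34  38  38  34
216   34  35  37  36  33  47  47  46  48  49  45  45  46  36  36  37  37  37  37  34  37
644 [493.01316669 -38.35863932 112.05665393] [510.20497648 -20.69290104 123.83641993] [502.86475623 -28.82840254 121.36239596]
[552.1, -24.3, 89.8] 0.66
```

View pics/w9.png

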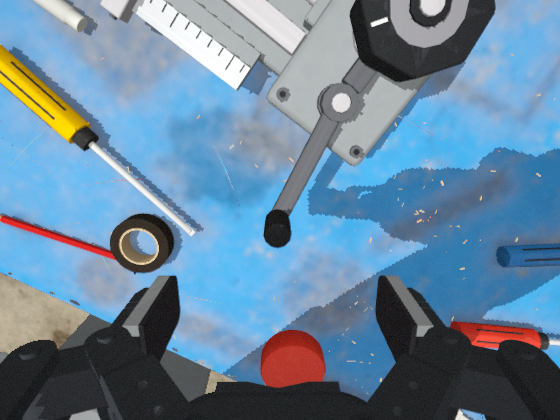

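>>> {"name": "jog_arm", "arguments": {"motion": [[[0.001, 0, -0.027], [0, 0, 0], 1], [[0, 0, -0.027], [0, 0, 0], 1], [[0, 0, -0.027], [0, 0, 0], 1], [[0, 0, 0], [0, 0, 0], 0], [[0, 0, 0], [0, 0, 0], -1]]}}

```text
time_s: 14.92
eef_pos: [503.3, -29.7, 98.4]
eef_rot: [1.924, 0.521, -1.922]
contact_force: [1.2, 0.2, 0.6]
grip_width: 51.7
```

>>> {"name": "jog_arm", "arguments": {"motion": [[[0, 0, 0], [0, 0, 0], -1], [[0, 0, 0], [0, 0, 0], -1], [[0, 0, 0], [0, 0, 0], -1], [[0, 0, 0], [0, 0, 0], -1]]}}

```text
time_s: 15.42
eef_pos: [502.9, -29.6, 98.4]
eef_rot: [1.924, 0.521, -1.922]
contact_force: [-2.6, 0.7, 6.4]
grip_width: 16.9
```

>>> {"name": "jog_arm", "arguments": {"motion": [[[0.0016, -0.0126, 0], [0, 0, 8], -1], [[0.0034, -0.0123, 0], [0, 0, 8], -1], [[0.005, -0.0116, 0], [0, 0, 8], -1]]}}

```text
time_s: 15.8
eef_pos: [513.2, -65.8, 98.4]
eef_rot: [1.65, 0.851, -1.645]
contact_force: [3.4, 5.8, 4.1]
grip_width: 17.3
```

>>> {"name": "jog_arm", "arguments": {"motion": [[[0.0067, -0.0108, 0], [0, 0, 8], -1], [[0.008, -0.0098, 0], [0, 0, 8], -1], [[0.0094, -0.0085, 0], [0, 0, 8], -1], [[0.0105, -0.0072, 0], [0, 0, 8], -1]]}}

```text
time_s: 16.3
eef_pos: [547.8, -101.1, 98.4]
eef_rot: [1.255, 1.182, -1.249]
contact_force: [0.5, 12.7, 8.8]
grip_width: 16.8
```

>>> {"name": "jog_arm", "arguments": {"motion": [[[0.0114, -0.0056, 0], [0, 0, 8], -1], [[0.012, -0.0039, 0], [0, 0, 8], -1], [[0.0125, -0.0022, 0], [0, 0, 8], -1], [[0.001, 0, 0], [0, 0, 0], -1], [[0, 0, 0], [0, 0, 0], -1]]}}

```text
time_s: 16.92
eef_pos: [581.0, -111.7, 98.1]
eef_rot: [0.944, 1.364, -0.944]
contact_force: [-20.5, 11.9, 19.7]
grip_width: 16.9
```

```bash
python3 - <<'E'
from h import *
st()
p=imaging.grab_frame("wrist");cv2.imwrite("pics/w10.png",p["frame"])
E
```

```text
t 16.93 pos [ 581.  -111.7   98.1] jaw 20.4 down [-0.006  0.004 -1.   ] q [-0.41  0.11 -0.14  1.33  0.    0.8 ] F [-20.5  11.9  19.7] T [ 2.35  4.24 -0.13] w 16.9
```

View pics/w10.png

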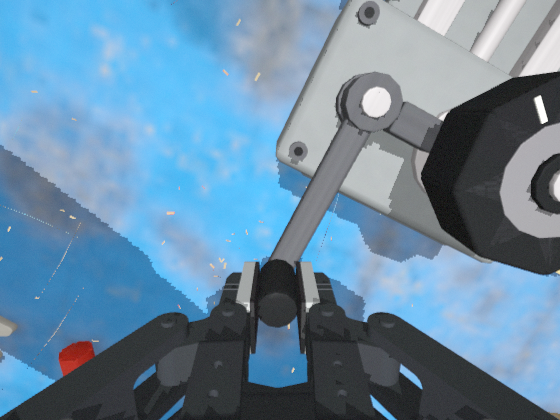

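>>> {"name": "jog_arm", "arguments": {"motion": [[[0, 0, 0], [0, 0, 0], 0.3], [[0, 0, 0], [0, 0, 0], 1], [[0, 0, 0], [0, 0, 0], 1], [[0, 0, 0.04], [0, 0, 0], 1], [[0, 0, 0.05], [0, 0, 0], 1]]}}

```text
time_s: 17.6
eef_pos: [583.2, -113.8, 187.2]
eef_rot: [0.944, 1.359, -0.945]
contact_force: [0.6, -0.7, -0.0]
grip_width: 85.3
```

>>> {"name": "jog_arm", "arguments": {"motion": [[[-0.04, -0.046, 0.02], [0, 0, 0], 1], [[-0.04, -0.046, 0.02], [0, 0, 0], 1], [[-0.04, -0.046, 0], [0, 0, 0], 1], [[0, 0, 0], [0, 0, 0], 1], [[0, 0, 0], [0, 0, 0], 1]]}}

```text
time_s: 18.23
eef_pos: [466.1, -249.8, 226.3]
eef_rot: [0.945, 1.356, -0.944]
contact_force: [0.5, 0.3, 0.1]
grip_width: 85.7
```

```bash
python3 - <<'E'
from h import *
st()
p=imaging.grab_frame("top");q=imaging.grab_frame("side")
c=cloud(p)
for i in range(206,217): print(i,''.join('%4d'%z for z in c[i,203:224,2]))
for c in (c,cloud(q)):
  m=(c[...,2]>112)&(c[...,2]<128)&(abs(c[...,0]-584)<40)&(abs(c[...,1]+110)<40); x=c[m]; print((x.min(0)+x.max(0))/2)
cv2.imwrite("pics/fin.png",cv2.resize(p["frame"][140:240,155:395],None,fx=3.3,fy=3.3,interpolation=cv2.INTER_CUBIC))
E
```

```text
t 18.23 pos [ 466.1 -249.8  226.3] jaw 20.3 down [ 0.  0. -1.] q [-0.74 -0.11 -0.13  1.56  0.    0.48] F [0.5 0.3 0.1] T [ 0.01 -0.04  0.01] w 85.7
206   30  31  30  28  31  29  30  41  41  40  44  41  43  29  28  28  32  29  31  31  31
207   31  29  30 949  27  29  28  42  45  40  44  43  38  31  29  31  30  27  27  29  30
208   28  32  29  30  32  31  34  42  42  40  39  44  39  30  30  31  27  29  31  31  31
209   28  31  30  29  31  28  29  41  41  41  43  41  42  32  29  30  32  29  29  31  28
210   38  35  36  37  34  30  31  41  43  43  41  44  38  29  31  30  29  28  28  29  32
211   37  35  37  36  34  39  37  42  40  43  43  39  44  35  28  32  30  30  30  31  28
212   37  35  36  37 949  39  37  42  38  43  42  42  38  36  38  33  35  34  37  38  34
213   33  35  37  35  33  36  36  36  38  40  41  39  33  37  34  35  40  36  34  37  35
214   35  33  38  37  36  47  44  34  43  43  37  36  33  38  39  36  35  34  37  36  36
215   36  37  35  37  37  44  46  44  46  48  47  46  49  40  35  35  36  34  38  35  38
216   36  37  36  38  35  47  45  46  46  46  45  48  45  37  36  35  36  35  38  34  37
[ 581.99416793 -113.51239677  118.97748633]
[ 581.17165777 -113.59877112  117.78702299]
```

View pics/fin.png

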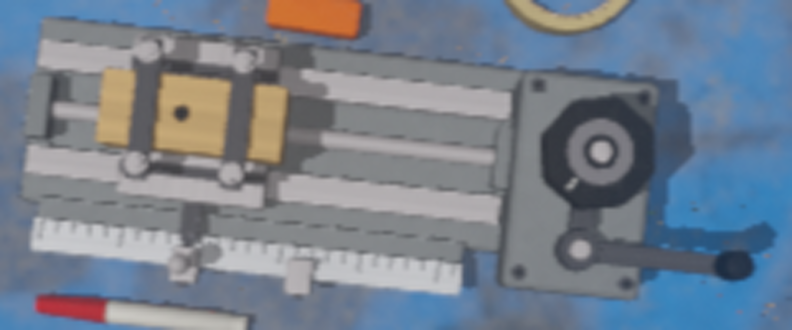

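```bash
python3 -c "
from h import *
print(robot.close_job())"
```

```text
the job is handed in; nothing more can be done
None
```

I handed the job in at about 18 s of the 72 s allowed; `close_job` gives no verdict, so whether it passed isn't confirmed.

**What I did:** I gripped the lever knob and swung it fully out, about 1.4 rad. I then gripped the handwheel across its flats and wound it about 177° clockwise, moving the carriage roughly 31 mm. That brought the pointer to the rider with the pin, which is the one farther from the gearbox. Finally I swung the lever back until it pressed against its stop, released it and moved the arm clear.

**Last checks:**
- **Pointer:** In the top camera it is within about 1 mm of the pinned rider's line, in both depth and colour. It did not move when I let go of the wheel or locked the lever.
- **Lever:** The knob measures (582, -113.5) mm, against (582, -113.3) mm at the start, so the lever is back at its stop.
- **Arm:** It is clear of everything, and the highest reading I saw on the wrist was about 31 N.

**What disagreed:**
- The finder gave wrong positions for the knob in both wrist pictures. In the first overhead picture it also placed several parts of the slide at the same spot, so I used the depth images and the given geometry instead.
- The colour and depth images are offset by about 0.7 pixel (roughly 1.4 mm), so I only compared positions within the same image type.

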